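Pin and press shut a clamshell bonding jig

TASK

Lay the freshly glued flow-cell cartridge (the flat slab, right side up, either end first) in the pocket of the open clamshell bonding jig, fold the hinged upper half down onto it, and push the long round-knobbed pin from the pin stand straight down through the holes of both halves until its collar bears on the upper half and the two halves are fully shut. There is no latch and the bed under the cartridge is sprung, so finish still gripping the pin's knob and pressing it down firmly, halves shut; leave the short T-handled pin and everything else on the desk where it stands.

Things in the scene. Friction and masses are not known exactly. Their poses are not given: they have to be found in the camera images.
- jig: Clamshell bonding jig, bare aluminium, fixed to the desk. Base 200 (x) x 100 (y) x 34 mm high; its flat top, where the halves meet, is 34 mm above the desk. Origin at the centre of its underside; jig x runs from the pin end (-x, towards the robot) to the hinge end (+x), z up.
- pocket (a point): Centre of the pocket in the base, at the base's top (34 mm up), axes as the jig's. 80 mm along jig x, 30 mm along jig y. Its floor is a sprung bed 5 mm below the base's top that can sink 7 mm more (4 N to start, 12 N with the jig shut). A cartridge laid in it stands 11 mm proud (top 45 mm above the desk); the upper half first touches it at about 0.06 rad.
- hinge_axis (a point): Middle of the hinge axis of the jig, 86 mm from the jig's centre along jig x, 34 mm above the desk; the axis runs along jig y.
- lid (a joint): Hinge angle of the upper half, rad: 0 = fully shut, 1.57 = upright, 1.85 = open stop, leaning away from the robot. The hinge is stiff (0.3 N m) and stays where it is left. To close, push its outer face (the one turned away from the robot when open) over and down.
- lid_pad (a point): Underside of the rubber pad on the bar across the upper half's window (92 x 40 mm, over the pocket). The upper half is a plate 12 mm thick, 90 mm wide, reaching 190 mm from the hinge axis; shut, its outer face is 46 mm above the desk. Its solid front part, 128 to 190 mm from the axis, is a good place to push.
- upper_bush (a point): Centre of the pin hole in the upper half at its outer face (the upper face when shut), 168 mm from the hinge axis; z is the hole's axis. Hole 12 mm in diameter, 12 mm deep, through. With the cartridge loaded it takes 6 to 7 N down here to shut the jig; let go, it springs up again by a few mm.
- lower_bush (a point): Centre of the pin hole's mouth in the top of the base, 82 mm from the jig's centre towards the pin end, 34 mm above the desk. Hole 12 mm in diameter, vertical, 26 mm deep. With the jig shut it lies straight below the upper hole.
- cartridge: Flow-cell cartridge, loose, lying flat on the desk right side up: a white slab with grey top, 76 (x) x 26 (y) x 16 mm high, 45 g, with two small ports 2.5 mm high on its top near the ends and a meandering channel. Origin at the centre of its underside, x along its length, z up.
- pin_stand: Grey plastic block 105 (x) x 42 (y) x 42 mm high, fixed to the desk, with two upright holes 29 mm either side of its centre along its x, one for each pin. Origin at the centre of its underside.
- long_pin: Loose steel pin standing upright in the pin stand, 60 g. Origin at its nose tip, z up along the pin. Shank 10 mm in diameter, 36 mm long, tapered nose; collar 30 mm in diameter from 36 to 41 mm; knurled black round knob from 41 to 77 mm, 22 mm in diameter (18 mm for its lowest 5 mm). In the stand the collar rests on the block, tip 6 mm above the desk.
- knob (a point): Centre of the long pin's knob, on its axis, 64 mm above the tip: the place to grip.
- short_pin: The other pin in the stand, too short for the jig: a T-handled steel pin, shank 18 mm, T bar 50 mm long and 10 mm thick, 41 mm above its tip. Origin at its tip. To be left alone.
- petri_dish: Shallow clear dish 60 mm wide, 15 mm high, bystander. Origin at the centre of its underside.
- beaker: Small glass beaker 53 mm wide, 61 mm high, bystander. Origin at the centre of its underside.
- mug: Coffee mug 78 mm wide, 92 mm high, with a handle, bystander. Origin at the centre of its underside.
- vial: Brown vial with white cap, 28 mm wide, 64 mm high, bystander. Origin at the centre of its underside.
Not all that is in view belongs to the job. Leave any turquoise look-alike of the long_pin alone.

How it is judged (in metres and radians):
On the way, in this order (a step that is already met when the one before it is completed fails the run):
1. the cartridge lies flat in the pocket on the sprung bed, let go, with the upper half still open (horizontal distance between cartridge and pocket below 0.004 m and angle between the x axis of cartridge and the x axis of jig, either way round below 0.12 rad and angle between cartridge's own z axis and vertical below 0.05 rad and z of cartridge in the frame of pocket between -0.007 and -0.003 m and contact force between the fingers and cartridge below 0.1 N and value of joint lid above 0.6 rad), for 0.2 s.
2. the upper half is folded down onto the cartridge (horizontal distance between cartridge and pocket below 0.004 m and angle between the x axis of cartridge and the x axis of jig, either way round below 0.12 rad and angle between cartridge's own z axis and vertical below 0.05 rad and value of joint lid below 0.15 rad), for 0.2 s.
3. the long pin passes through the upper half into the base (horizontal distance between long_pin and lower_bush below 0.003 m and z of long_pin in the frame of lower_bush below -0.008 m), for 0.1 s.
At the end, for the whole second after the job is handed in: Jig shut to 0.015 rad on the cartridge, flat in the pocket (4 mm; tilt 0.05, turn 0.12 rad), bed pressed down; long pin upright through both holes (3 mm from the lower hole's axis, tip 21 mm or more below the base's top), held by the fingers, its collar pressing the upper half with over 3 N (horizontal distance between cartridge and pocket below 0.004 m and angle between the x axis of cartridge and the x axis of jig, either way round below 0.12 rad and angle between cartridge's own z axis and vertical below 0.05 rad and value of joint lid below 0.015 rad and z of cartridge in the frame of pocket below -0.007 m and horizontal distance between long_pin and lower_bush below 0.003 m and z of long_pin in the frame of lower_bush below -0.021 m and angle between long_pin's own z axis and vertical below 0.12 rad and contact force between long_pin and lid above 3 N and contact force between the fingers and long_pin above 2 N and linear speed of long_pin below 0.02 m/s); the arm keeps its last pose, push and grip.
It fails at once if the short pin is moved more than 25 mm or pulled out (distance of short_pin from where it was at the start of the episode above 0.025 m or angle between short_pin's own z axis and vertical above 0.5 rad).
It fails at once if the petri dish is moved more than 25 mm or tipped (distance of petri_dish from where it was at the start of the episode above 0.025 m or angle between petri_dish's own z axis and vertical above 0.5 rad).
It fails at once if the beaker is moved more than 25 mm or tipped (distance of beaker from where it was at the start of the episode above 0.025 m or angle between beaker's own z axis and vertical above 0.5 rad).
It fails at once if the mug is moved more than 25 mm or tipped (distance of mug from where it was at the start of the episode above 0.025 m or angle between mug's own z axis and vertical above 0.5 rad).
It fails at once if the vial is moved more than 25 mm or tipped (distance of vial from where it was at the start of the episode above 0.025 m or angle between vial's own z axis and vertical above 0.5 rad).
It also fails if it takes over 72 s, if anything falls off the work surface, if the arm or the gripper's body presses on something with over 40 N, if the wrist force passes 120 N, or if a joint passes its speed limit or range.

ROBOT

A 7-joint arm with a two-finger parallel gripper is mounted at the origin on a cart in front of the work surface, level with it; the furniture and walls round the work are solid. World frame = base frame: x ahead of the robot, y to its left, z up, the work surface at z = 0. Lengths are in m, angles in degrees, forces in N, time in s.
With the tool pointing down it reaches from about 0.425 to 0.875 m from the base axis. Payload 4.7 kg.
Tool frame: the origin (TCP) lies midway between the tips of the shut fingers; the grasp point (between the pads) lies 19 mm behind it; z points along the fingers, y is the line along which they close (so a half turn about z gives the same grasp; the last joint's range is limited). The gripper opens to 87 mm and grips with 3 to 60 N. Pads are 19 mm wide; open, the fingers measure 117 mm over their backs; the gripper's body (75 mm by 190 mm) begins 51 mm behind the grasp point.
Start: joints at [66.87, 18.392, -4.016, 83.108, 1.295, 78.541, -3.26], TCP at [0.264, -0.594, 0.223] pointing down, gripper open.
Joint ranges: [-163.93, 163.93], [-17.29, 119.83], [-79.2, 71.16], [3.27, 140.29], [-89.18, 269.18], [5.43, 117.66], [-154.24, 154.24]. Speed limits (degrees/s): [147.25, 147.25, 180, 180, 180, 180, 180].

INTERFACE

Orientations are given as [roll, pitch, yaw] about the fixed x, y, z axes, in that order (R = Rz(yaw) Ry(pitch) Rx(roll)).
In Python, from cell import env, viewer, boxes_of, masks_of gives the robot as it stands. The module is installed in compiled form; this text tells all that it offers.
- The arm moves only by the tool apply_moves, never from a script. Its argument "moves" is a list of rows, each a list of 7 numbers: the shift along the tool's x, y, z scaled (see below), then the turn, a rotation vector about the tool's x, y, z scaled (see below), then the opening, from 0 (shut) to 1 (fully open). A call has 1 to 20 rows; each row is the pose to reach, as a shift and turn from the pose commanded when the call began, along the tool's axes at that moment; what a row does not reach only later rows make up. The controller multiplies each number of a shift by 0.2 m and each number of a turn by 1.5 rad. A row lasts 1/10 s, in which the tool goes at most 50 mm and 8.59 degrees, less where a joint would pass 70% of its speed; a pose out of reach is approached as far as the arm can. A call with a number of a shift or a turn outside -1 to 1 is refused whole. A call with a gripper value outside its range is refused whole. The fingers move at their own pace and stop on an object; "grip_force" is the grip in N (left out, the last holds). Time passes only in rows, so rows that repeat a pose let the fingers close. It gives the time, the measured TCP pose, the force, the opening and the grip force at its end, in the units of the state.
- env.get_obs(): the state, without advancing time (a new reading comes with each control period).
- viewer.read_camera(name): name is "scene" or "top"; returns the picture (480x640x3 uint8, red, green, blue); there is no depth.
- viewer.get_calibration(name): a dict with "fov_y" (degrees; the focal length in pixels is half the picture's height over the tangent of half this angle, whatever the lens; pixels are square), "cx", "cy" (the principal point, pixels), "position" and "orientation" of the camera in the world. Camera axes: x right, y up, looking along -z (the intrinsics and any distortion apply to the point x, -y, -z); pixel columns grow to the right and rows downward; lengths in m; the calibration is good to about 2 mm. A picture is of the moment at which its call begins. get_calibration takes no time and is no camera call.
- env.sign_off(): hands the job in; it is judged then, once.
Trained networks look in the newest picture that a camera, given by its name, has taken for a name from the list of things; names that differ only in an ending like _2 or _b are one class to them, and where a whole thing is asked for, a point or a joint stands for the part that bears it (a point fixed in the world has none). Each returns a list of dicts, best first, with "conf" (0 to 1); they miss things now and then, are a little off and sometimes report something else, mostly with a low value. They report only what shows in the picture. A call takes as long as a camera call. They do not tell look-alikes from the thing itself.
- boxes_of(camera, target): "location" ([column, row] in pixels, amid what is visible of it).
- masks_of(camera, target): "pixels" (480x640 bool, what is visible of it) and "location" ([column, row] in pixels, amid what is visible of it).
The state is a dict: "time_s": time; "qpos": joint angles; "joint_velocities": joint speeds; "effort": joint torques, N m; "tool_pos": TCP position; "tool_rot": TCP orientation; "force": force on the tool from outside, world axes, zero at the start; "wrist_torque": the same for the moment, N m; "grip_width": finger opening in m; "grasp_force": force on a finger pad.
Only numpy, scipy, OpenCV 4.12 (cv2) and the standard library are available. Lean on these libraries where they do the work, as an engineer would, in place of code of your own. Each camera call takes 0.05 s, during which the arm holds its last target. There are 200 camera calls.

## Working session

There is one attempt and no reset: what is moved stays moved. The work goes in short steps, Python scripts to look and compute and a tool call to move; the robot and the scene stay as the last step left them, time stands still between calls to the robot, and variables do not carry over. Pictures are saved under pics/ and viewed, at most 10 in all, crops included, and the job is handed in when it is done.

Besides the shell and the picture viewer there is one more tool, called after "Call:" in YAML: its name, and indented under it one key for each argument. apply_moves: Moves the arm, as the interface text tells. Shifts and turns lie within -1 to 1; 1 stands for 0.2 m of shift or 1.5 rad of turn. Its arguments: {"type":"object","properties":{"moves":{"type":"array","items":{"type":"array","items":{"type":"number","minimum":-1,"maximum":1}}},"grip_force":{"type":"number"}},"required":["moves"]}

```bash
mkdir -p pics; ls
cat > h.py <<'E'
import numpy as np, cv2
from cell import env, viewer, boxes_of, masks_of
E
python3 - <<'E'
from h import *
for c in ("scene","top"):
    im=viewer.read_camera(c); cv2.imwrite(f"pics/{c}0.png",im[:,:,::-1]); print(c,viewer.get_calibration(c))
    for t in ["jig","cartridge","pin_stand","long_pin","knob","short_pin","lid","upper_bush","lower_bush","pocket","hinge_axis"]:
        try: print(t,[(np.round(d["location"]).tolist(),round(d["conf"],2)) for d in boxes_of(c,t)][:4])
        except Exception as e: print(t,e)
o=env.get_obs(); print(o)
E
```

```text
pics
scene {'fov_y': 56.87281597526526, 'cx': 328.20783874154523, 'cy': 240.11928522369533, 'position': array([0.15837104, 0.30357962, 0.73335094]), 'orientation': array([  39.81709849,   -0.97966653, -133.03897629])}
jig [([340.0, 237.0], 0.67)]
cartridge [([238.0, 376.0], 0.84)]
pin_stand [([438.0, 209.0], 0.68)]
long_pin [([438.0, 234.0], 0.53), ([431.0, 192.0], 0.5)]
knob [([429.0, 194.0], 0.76), ([437.0, 234.0], 0.53)]
short_pin [([172.0, 336.0], 0.74), ([339.0, 238.0], 0.55)]
lid [([321.0, 180.0], 0.58)]
upper_bush [([322.0, 182.0], 0.64), ([339.0, 240.0], 0.45)]
lower_bush [([342.0, 237.0], 0.69)]
pocket [([338.0, 237.0], 0.93)]
hinge_axis [([338.0, 237.0], 0.86)]
top {'fov_y': 48.257553848865456, 'cx': 318.6208684628706, 'cy': 237.4617942565298, 'position': array([ 0.47081243, -0.06568699,  1.23750139]), 'orientation': array([  3.29332816,  -0.60734604, -90.89664341])}
jig [([334.0, 236.0], 0.68)]
cartridge [([344.0, 194.0], 0.71), ([196.0, 267.0], 0.66), ([171.0, 214.0], 0.54)]
pin_stand [([442.0, 261.0], 0.81)]
long_pin [([444.0, 247.0], 0.74), ([225.0, 204.0], 0.66), ([406
[... 325 characters left out ...]
{'time_s': 1.2, 'qpos': array([66.87115483, 18.39044738, -4.01574692, 83.10655601,  1.29522898,
       78.53921192, -3.26174249]), 'joint_velocities': array([0.115522  , 0.03374048, 0.10384274, 0.09962985, 0.0120024 ,
       0.09219085, 0.04605969]), 'effort': array([-4.13608150e-04, -4.91104245e+01, -4.03376967e-01, -3.12771857e+01,
       -6.37779152e-02,  3.35383555e-02,  1.34994121e-05]), 'tool_pos': array([ 0.26370834, -0.59414699,  0.22261196]), 'tool_rot': array([1.79991076e+02, 2.93798228e-03, 2.39355870e+01]), 'force': array([-0.93901911, -0.18961463, -0.13760386]), 'wrist_torque': array([-0.0132689 , -0.03802681, -0.00910761]), 'grasp_force': 0.0, 'grip_width': 0.08676657879792589}
```

View pics/scene0.png

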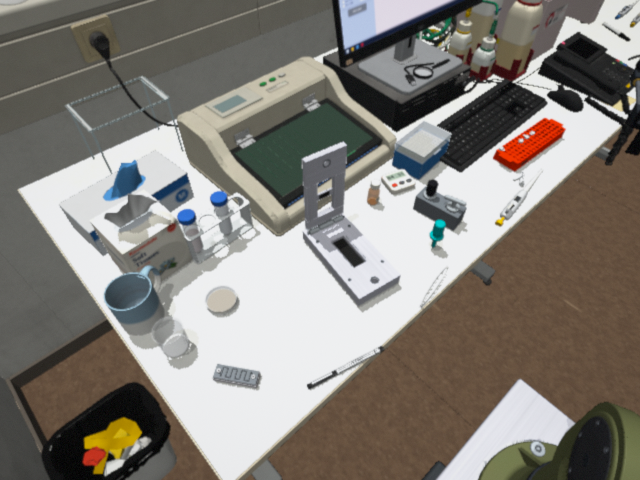

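View pics/top0.png

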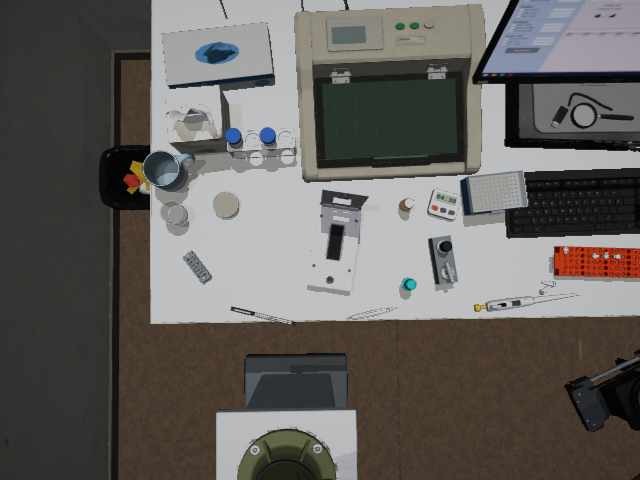

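The black round knob in the grey stand is at top (445,246) and scene (431,190). Look-alikes are the turquoise pin at top (409,284) / scene (437,234), and the short T pin at top (447,271) / scene (455,207). I choose the black one. The cartridge is at top (197,267) / scene (238,376). Next, close crops to check this.

```bash
cat >> h.py <<'E'
from scipy.spatial.transform import Rotation as Ro
def cam(c):
    k=viewer.get_calibration(c); R=Ro.from_euler('xyz',k["orientation"],degrees=True).as_matrix()
    return k,R,240/np.tan(np.radians(k["fov_y"]/2))
def proj(c,P):
    k,R,f=cam(c); q=(np.atleast_2d(P)-k["position"])@R
    return np.c_[k["cx"]+f*q[:,0]/-q[:,2], k["cy"]+f*q[:,1]/q[:,2]]
def ray(c,uv,z):
    k,R,f=cam(c); uv=np.atleast_2d(uv).astype(float)
    d=np.c_[(uv[:,0]-k["cx"])/f,-(uv[:,1]-k["cy"])/f,-np.ones(len(uv))]@R.T
    return k["position"]+d*((z-k["position"][2])/d[:,2])[:,None]
def crop(c,x0,y0,x1,y1,s,name,im=None):
    im=viewer.read_camera(c) if im is None else im
    cv2.imwrite(f"pics/{name}.png",cv2.resize(im[y0:y1,x0:x1,::-1],None,fx=s,fy=s,interpolation=cv2.INTER_CUBIC))
E
python3 - <<'E'
from h import *
crop("top",300,185,465,305,4.8,"t1")
crop("scene",290,135,475,305,3.5,"s1")
# quick estimates
for n,c,uv,z in [("knob","top",(445,246),.072),("knob","scene",(431.5,189),.072),("cart","top",(197,267),.016),("cart","scene",(237.5,376),.012),("turq","top",(409,284),.05)]:
    print(n,c,ray(c,uv,z).round(4))
for c in("top","scene"):
  for t in("cartridge","pin_stand"):
    m=masks_of(c,t)
    for d in m[:2]:
        p=d["pixels"].astype(np.uint8); r=cv2.minAreaRect(cv2.findNonZero(p)); print(c,t,round(d["conf"],2),p.sum(),np.round(d["location"],1),ray(c,cv2.boxPoints(r),.016 if t=="cartridge" else .042)[:,:2].round(4).tolist())
E
```

```text
knob top [[ 0.5149 -0.3546  0.072 ]]
knob scene [[ 0.5087 -0.3447  0.072 ]]
cart top [[0.4779 0.1975 0.016 ]]
cart scene [[0.4746 0.2001 0.012 ]]
turq top [[ 0.4328 -0.2777  0.05  ]]
top cartridge 0.68 401 [196.8 268.8] [[0.4998, 0.2331], [0.517, 0.2112], [0.4567, 0.1639], [0.4396, 0.1857]]
top cartridge 0.18 4624 [334.2 237.2] [[0.4364, -0.0419], [0.6706, -0.0901], [0.6482, -0.1985], [0.4143, -0.1491]]
top pin_stand 0.77 750 [441.8 259.2] [[0.5336, -0.3223], [0.5416, -0.3734], [0.4375, -0.3883], [0.4296, -0.3373]]
scene cartridge 0.76 782 [236.2 377.4] [[0.4944, 0.2364], [0.5176, 0.215], [0.4552, 0.1669], [0.4339, 0.1894]]
scene pin_stand 0.66 1019 [437.7 209.6] [[0.5199, -0.2918], [0.5488, -0.3726], [0.4296, -0.3839], [0.4077, -0.3064]]
scene pin_stand 0.44 7276 [339.6 237.5] [[0.8119, -0.1527], [0.7818, -0.3481], [0.3935, -0.1283], [0.4361, 0.0098]]
```

View pics/t1.png

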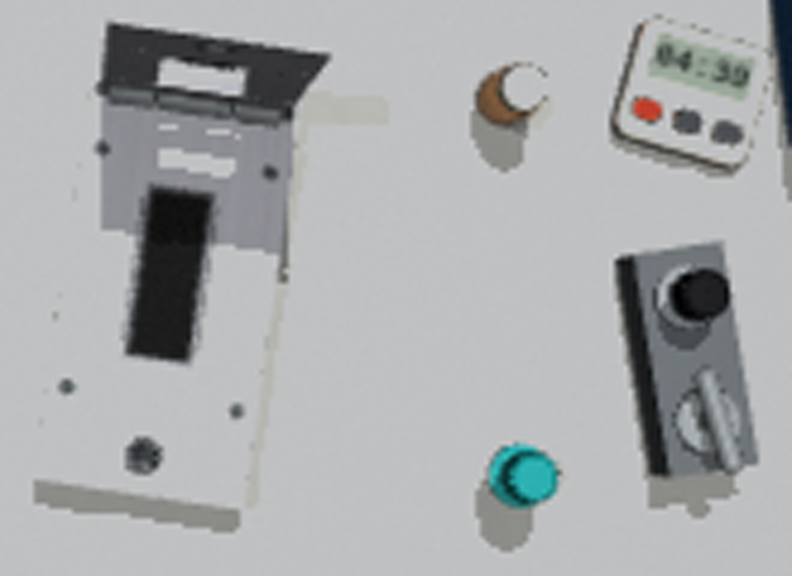

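View pics/s1.png

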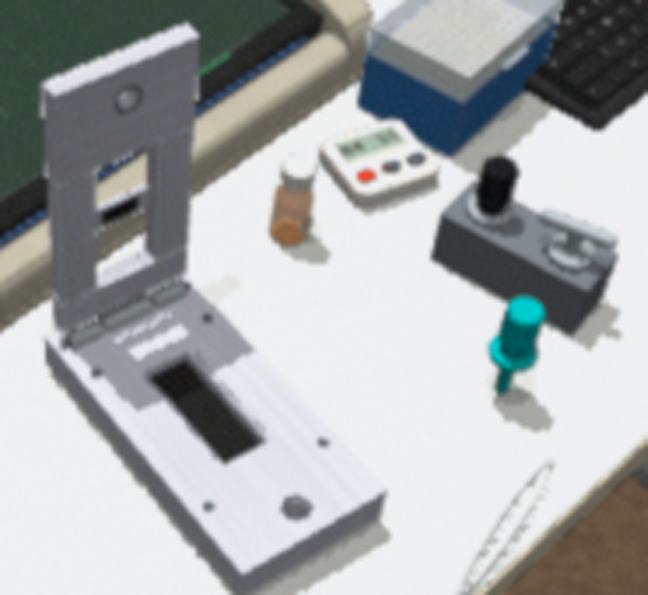

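Crop t1 confirms a black round knob on a collar at (702,293). The T pin is at (715,420) and the turquoise look-alike at (525,475), standing outside the stand. In t1 the jig's pocket runs from (150,187) to (189,362), with the lower hole at (144,455).

```bash
cat > fit.py <<'E'
from h import *
from scipy.optimize import least_squares
T=lambda p:(np.array(p)+.5)/4.8-.5+[300,185]
S=lambda p:(np.array(p)+.5)/3.5-.5+[290,135]
def fit(name,obs,x0,loc):
    def pts(x,L):
        c,s=np.cos(x[2]),np.sin(x[2]); L=np.atleast_2d(L)
        return np.c_[x[0]+c*L[:,0]-s*L[:,1],x[1]+s*L[:,0]+c*L[:,1],L[:,2]]
    for cs in(["top"],["scene"],["top","scene"]):
        f=lambda x:np.concatenate([(proj(c,pts(x,l))-u).ravel() for c,l,u in obs if c in cs])
        r=least_squares(f,x0,loss="soft_l1"); print(name,cs,r.x[:2].round(4),np.degrees(r.x[2]).round(2),"rms",np.sqrt(np.mean(r.fun**2)).round(2),{k:pts(r.x,v)[0].round(4).tolist() for k,v in loc.items()})
        if len(cs)==2: print(f(r.x).reshape(-1,2).round(1).tolist())
if __name__=="__main__":
    H=[-.082,0,.034]; pc=[[.04,.015,.034],[.04,-.015,.034],[-.04,-.015,.034],[-.04,.015,.034]]
    o=[("top",H,T((144,455)))]+[("top",a,T(b)) for a,b in zip(pc,[(150,187),(213,193),(189,362),(127,353)])]
    o+=[("scene",H,S((297,507)))]+[("scene",a,S(b)) for a,b in zip(pc,[(150,375),(183,355),(264,437),(226,462)])]
    o+=[("scene",[-.1,.05,.034],S((244,570))),("scene",[-.1,-.05,.034],S((386,492)))]
    fit("jig",o,[.53,-.11,-.2],{"lower":H,"pocket":[0,0,.034],"hinge":[.086,0,.034]})
    sc=[[.0525,.021,.042],[.0525,-.021,.042],[-.0525,-.021,.042],[-.0525,.021,.042]]
    K=[.029,0,.083]
    o=[("top",a,T(b)) for a,b in zip(sc,[(632,253),(722,241),(757,464),(668,477)])]+[("top",K,T((702,293)))]
    o+=[("scene",K,S((500,166))),("scene",sc[3],S((577,292))),("scene",sc[2],S((613,258))),("scene",sc[0],S((441,215)))]
    fit("stand",o,[.49,-.355,.1],{"pin":K,"short":[-.029,0,.047]})
E
python3 fit.py
python3 - <<'E'
from h import *
crop("top",165,145,265,300,3.8,"t2"); 
a=cv2.imread("pics/t2.png"); crop("scene",100,265,275,405,2.2,"s2"); b=cv2.imread("pics/s2.png")
h=max(a.shape[0],b.shape[0]); f=np.zeros((h,a.shape[1]+b.shape[1],3),np.uint8); f[:a.shape[0],:a.shape[1]]=a; f[:b.shape[0],a.shape[1]:]=b
cv2.imwrite("pics/m2.png",f); print(f.shape,a.shape)
E
```

```text
jig ['top'] [ 0.5295 -0.116 ] -8.99 rms 0.5 {'lower': [0.4485, -0.1032, 0.034], 'pocket': [0.5295, -0.116, 0.034], 'hinge': [0.6144, -0.1295, 0.034]}
jig ['scene'] [ 0.5278 -0.1137] -8.13 rms 1.01 {'lower': [0.4466, -0.1021, 0.034], 'pocket': [0.5278, -0.1137, 0.034], 'hinge': [0.613, -0.1258, 0.034]}
jig ['top', 'scene'] [ 0.5286 -0.1152] -8.59 rms 0.92 {'lower': [0.4475, -0.1029, 0.034], 'pocket': [0.5286, -0.1152, 0.034], 'hinge': [0.6136, -0.128, 0.034]}
[[0.1, -0.9], [-0.6, 0.2], [-0.5, 0.7], [-0.2, 0.7], [-0.5, 0.8], [-0.6, -1.2], [-1.2, -0.8], [1.3, -1.2], [1.7, 0.9], [0.4, 0.5], [-0.6, -0.2], [-0.0, -2.3]]
stand ['top'] [ 0.4863 -0.3593] 7.55 rms 0.29 {'pin': [0.5151, -0.3555, 0.083], 'short': [0.4576, -0.3631, 0.047]}
stand ['scene'] [ 0.4871 -0.3553] 4.91 rms 0.67 {'pin': [0.516, -0.3528, 0.083], 'short': [0.4582, -0.3578, 0.047]}
stand ['top', 'scene'] [ 0.4866 -0.358 ] 6.77 rms 0.83 {'pin': [0.5154, -0.3546, 0.083], 'short': [0.4578, -0.3614, 0.047]}
[[-0.4, -0.1], [-0.6, -0.1], [-1.0, -0.0], [-1.0, -0.2], [0.4, -0.1], [0.4, -0.5], [2.2, 0.0], [1.6, -0.9], [-0.4, -0.8]]
(589, 765, 3) (589, 380, 3)
```

View pics/m2.png

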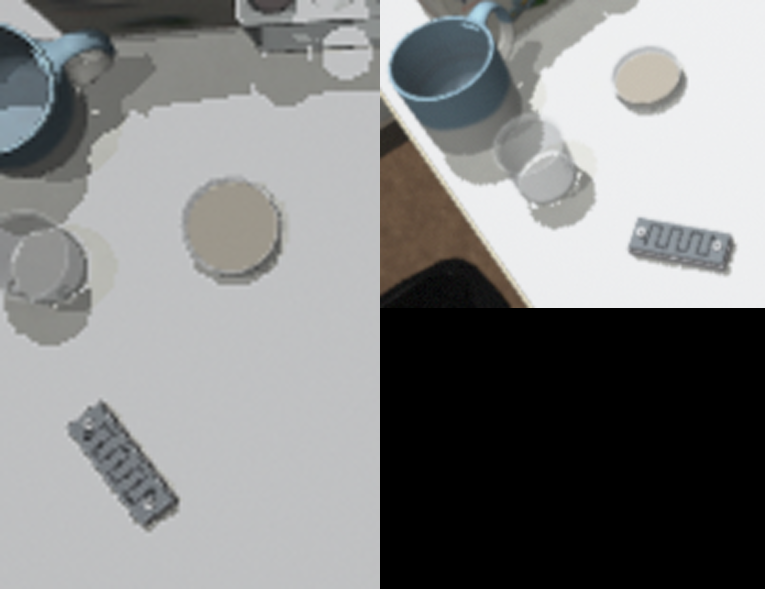

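Picture m2 shows the cartridge at t2 pixel (124,465), yaw about 38°. The petri dish is at (233,230) and the beaker at (45,265), both clear of the grasp.

```bash
cat >> h.py <<'E'
def mv(xyz,rpy,frm=None):
    """scaled shift+turn from current (or given) pose; returns the pose reached for chaining"""
    if frm is None:
        o=env.get_obs(); frm=(o["tool_pos"],o["tool_rot"])
    R=Ro.from_euler('xyz',frm[1],degrees=True); G=Ro.from_euler('xyz',rpy,degrees=True)
    s=R.inv().apply(np.array(xyz)-frm[0])/.2; w=(R.inv()*G).as_rotvec()/1.5
    print(np.r_[s,w].round(3).tolist()); return (np.array(xyz),rpy)
E
python3 - <<'E'
from h import *
p=mv([.40,-.43,.223],[180,0,30]); p=mv([.46,-.21,.22],[180,0,38],p);p=mv([.47,0.01,.2],[180,0,38],p);p=mv([.4765,.199,.12],[180,0,38],p)
E
```

```text
[0.956, -0.474, -0.002, 0.0, 0.0, -0.071]
[0.81, -0.803, 0.015, 0.0, 0.0, -0.093]
[0.717, -0.836, 0.1, 0.0, 0.0, 0.0]
[0.607, -0.725, 0.4, 0.0, 0.0, 0.0]
```

Call:
apply_moves:
  moves:
    - [0.956,-0.474,0,0,0,-0.071,1]
    - [0.956,-0.474,0,0,0,-0.071,1]
    - [0.956,-0.474,0,0,0,-0.071,1]
    - [0.956,-0.474,0,0,0,-0.071,1]
    - [0.956,-0.474,0,0,0,-0.071,1]
    - [0.956,-0.474,0,0,0,-0.071,1]

```text
time_s: 2.2
tool_pos: [0.4025, -0.4273, 0.2229]
tool_rot: [180.0, -0.0, 30.4]
force: [0.7, 0.3, 0.2]
grip_width: 0.0872
grasp_force: 0.0
```

Call:
apply_moves:
  moves:
    - [0.81,-0.803,0.015,0,0,-0.093,1]
    - [0.81,-0.803,0.015,0,0,-0.093,1]
    - [0.81,-0.803,0.015,0,0,-0.093,1]
    - [0.81,-0.803,0.015,0,0,-0.093,1]
    - [0.81,-0.803,0.015,0,0,-0.093,1]
    - [0.81,-0.803,0.015,0,0,-0.093,1]

```text
time_s: 2.8
tool_pos: [0.4607, -0.2072, 0.22]
tool_rot: [180.0, -0.0, 38.3]
force: [-0.0, 0.2, -0.1]
grip_width: 0.087
grasp_force: 0.0
```

Call:
apply_moves:
  moves:
    - [0.717,-0.836,0.1,0,0,0,1]
    - [0.717,-0.836,0.1,0,0,0,1]
    - [0.717,-0.836,0.1,0,0,0,1]
    - [0.717,-0.836,0.1,0,0,0,1]
    - [0.717,-0.836,0.1,0,0,0,1]
    - [0.717,-0.836,0.1,0,0,0,1]

```text
time_s: 3.4
tool_pos: [0.4701, 0.0112, 0.1997]
tool_rot: [180.0, -0.0, 38.2]
force: [-0.4, -0.4, 0.0]
grip_width: 0.087
grasp_force: 0.0
```

Call:
apply_moves:
  moves:
    - [0.607,-0.725,0.4,0,0,0,1]
    - [0.607,-0.725,0.4,0,0,0,1]
    - [0.607,-0.725,0.4,0,0,0,1]
    - [0.607,-0.725,0.4,0,0,0,1]
    - [0.607,-0.725,0.4,0,0,0,1]
    - [0.607,-0.725,0.4,0,0,0,1]
    - [0.607,-0.725,0.4,0,0,0,1]

```text
time_s: 4.1
tool_pos: [0.4776, 0.1958, 0.1195]
tool_rot: [179.9, 0.0, 37.8]
force: [-0.0, 0.7, -0.2]
grip_width: 0.0871
grasp_force: 0.0
```

Run:
```python
from h import *
p=mv([.4768,.1985,.0075],[180,0,38]); p=mv([.4768,.1985,.18],[180,0,38],p)
```

```text
[0.005, -0.014, 0.56, 0.001, 0.001, -0.003]
[-0.0, 0.0, -0.862, 0.0, 0.0, 0.0]
```

Call:
apply_moves:
  moves:
    - [0.005,-0.014,0.2,0.001,0,-0.003,1]
    - [0.005,-0.014,0.4,0.001,0,-0.003,1]
    - [0.005,-0.014,0.5,0.001,0,-0.003,1]
    - [0.005,-0.014,0.56,0.001,0,-0.003,1]
    - [0.005,-0.014,0.56,0.001,0,-0.003,0.6]
    - [0.005,-0.014,0.56,0.001,0,-0.003,0.2]
    - [0.005,-0.014,0.56,0.001,0,-0.003,0.2]
    - [0.005,-0.014,0.56,0.001,0,-0.003,0.1]
    - [0.005,-0.014,0.56,0.001,0,-0.003,0.1]
    - [0.005,-0.014,0.56,0.001,0,-0.003,0.1]
    - [0.005,-0.014,0.56,0.001,0,-0.003,0.1]
  grip_force: 15

```text
time_s: 5.2
tool_pos: [0.4752, 0.2021, 0.0077]
tool_rot: [-179.9, -0.0, 38.3]
force: [-0.2, 0.9, 0.2]
grip_width: 0.0389
grasp_force: 0.0
```

Call:
apply_moves:
  moves:
    - [0,0,0,0,0,0,0.1]
    - [0,0,0,0,0,0,0.1]
    - [0,0,0,0,0,0,0.1]
    - [0,0,0,0,0,0,0.1]
    - [0,0,0,0,0,0,0.1]

```text
time_s: 5.7
tool_pos: [0.4752, 0.202, 0.0076]
tool_rot: [-179.9, 0.0, 38.3]
force: [0.3, -0.6, 0.1]
grip_width: 0.0257
grasp_force: 15.0
```

Run:
```python
from h import *
p=mv([.475,.17,.12],[180,0,26]); p=mv([.50,-.0,.12],[180,0,0],p);p=mv([.529,-.1152,.07],[180,0,-8.6],p)
```

```text
[-0.1, 0.124, -0.562, -0.001, 0.0, 0.143]
[-0.26, 0.819, 0.0, 0.0, -0.0, 0.303]
[0.145, 0.576, 0.25, 0.0, -0.0, 0.1]
```

Call:
apply_moves:
  moves:
    - [0,0,-0.2,0,0,0,0.1]
    - [0,0,-0.4,0,0,0,0.1]
    - [-0.1,0.124,-0.562,-0.001,0,0.07,0.1]
    - [-0.1,0.124,-0.562,-0.001,0,0.143,0.1]
    - [-0.1,0.124,-0.562,-0.001,0,0.143,0.1]

```text
time_s: 6.2
tool_pos: [0.4755, 0.1694, 0.1207]
tool_rot: [179.9, -0.1, 25.9]
force: [-0.0, -0.0, -0.2]
grip_width: 0.0259
grasp_force: 15.0
```

Call:
apply_moves:
  moves:
    - [-0.05,0.16,0,0,0,0.06,0.1]
    - [-0.1,0.32,0,0,0,0.12,0.1]
    - [-0.16,0.5,0,0,0,0.19,0.1]
    - [-0.21,0.67,0,0,0,0.25,0.1]
    - [-0.26,0.819,0,0,0,0.303,0.1]
    - [-0.26,0.819,0,0,0,0.303,0.1]

```text
time_s: 6.8
tool_pos: [0.4995, -0.0045, 0.1184]
tool_rot: [179.9, 0.2, -0.3]
force: [-0.3, -0.5, -0.8]
grip_width: 0.0257
grasp_force: 15.0
```

Call:
apply_moves:
  moves:
    - [0.04,0.15,0,0,0,0.03,0.1]
    - [0.08,0.3,0.05,0,0,0.06,0.1]
    - [0.12,0.45,0.15,0,0,0.1,0.1]
    - [0.145,0.576,0.25,0,0,0.1,0.1]
    - [0.145,0.576,0.25,0,0,0.1,0.1]
    - [0.145,0.576,0.25,0,0,0.1,0.1]
    - [0.145,0.576,0.25,0,0,0.1,0.1]

```text
time_s: 7.5
tool_pos: [0.5292, -0.113, 0.07]
tool_rot: [-179.9, 0.0, -8.4]
force: [0.9, 0.9, -0.6]
grip_width: 0.0255
grasp_force: 15.0
```

Run:
```python
from h import *
o=env.get_obs(); print(o["tool_pos"],o["tool_rot"],o["grip_width"])
crop("scene",305,170,415,305,4.4,"s3"); a=cv2.imread("pics/s3.png")
crop("top",300,215,370,300,4.4,"t3"); b=cv2.imread("pics/t3.png")
f=np.zeros((594,a.shape[1]+b.shape[1],3),np.uint8); f[:a.shape[0],:a.shape[1]]=a; f[:b.shape[0],a.shape[1]:]=b
cv2.imwrite("pics/m3.png",f)
```

```text
[ 0.52923684 -0.11299243  0.07003838] [-1.79942788e+02  4.23038197e-03 -8.42681441e+00] 0.02551363850944015
```

View pics/m3.png

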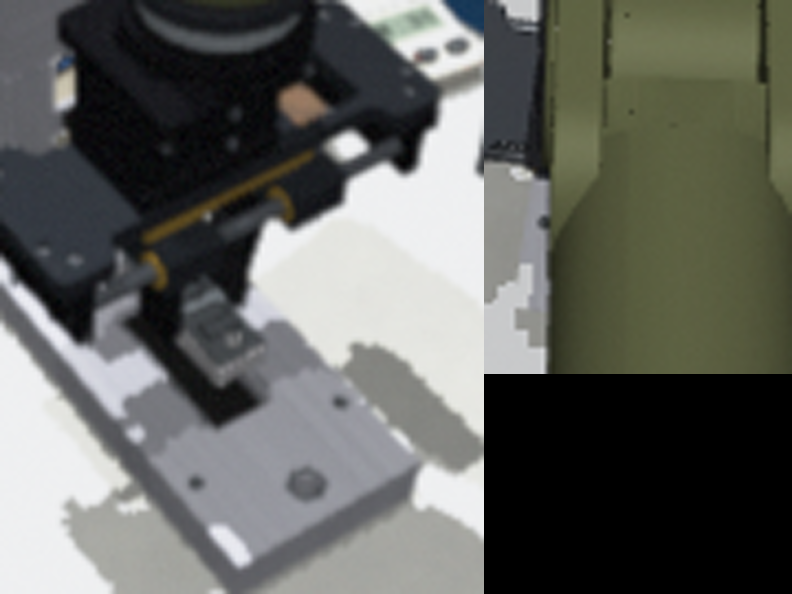

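The scene crop shows the gripped cartridge over the pocket. Its near end is at (217,368)-(263,336), and the pocket's near end at (215,425)-(268,400).

Run:
```python
from h import *
S=lambda p:(np.array(p)+.5)/4.4-.5+[305,170]
o=env.get_obs(); print(o["tool_pos"],o["tool_rot"])
c=ray("scene",S([(217,370),(264,337)]),.0785);q=ray("scene",S([(215,426),(268,401)]),.034);h=ray("scene",S([(307,484)]),.034)
y=np.radians(-8.6);X=np.array([np.cos(y),np.sin(y),0]);Y=np.array([-np.sin(y),np.cos(y),0])
print(c.round(4),q.round(4),h.round(4))
d=c.mean(0)-q.mean(0);print("cart near end minus pocket near end, jig x,y",d@X,d@Y)
cc=c.mean(0)+.038*X; print("cart centre seen",cc, "minus tcp along X,Y",(cc-o["tool_pos"])@X,(cc-o["tool_pos"])@Y)
mv([.529,-.1155,.0445],[180,0,-8.6])
```

```text
[ 0.5294525  -0.11338072  0.07056707] [-1.79989174e+02 -5.33695626e-02 -8.44865844e+00]
[[ 0.493  -0.0904  0.0785]
 [ 0.4921 -0.1183  0.0785]] [[ 0.494  -0.094   0.034 ]
 [ 0.4878 -0.1216  0.034 ]] [[ 0.4449 -0.1014  0.034 ]]
cart near end minus pocket near end, jig x,y 0.0011410602248907373 0.0036430588792870505
cart centre seen [ 0.53016137 -0.110039    0.0785    ] minus tcp along X,Y 0.00020119082833748258 0.0034101522393058642
[-0.001, 0.011, 0.13, -0.0, -0.001, 0.002]
```

Run:
```python
from h import *
mv([.5293,-.1167,.0445],[180,0,-8.6])
```

```text
[0.002, 0.017, 0.13, -0.0, -0.001, 0.002]
```

Call:
apply_moves:
  moves:
    - [0,0.017,0.06,0,0,0.002,0.1]
    - [0,0.017,0.13,0,0,0.002,0.1]
    - [0,0.017,0.13,0,0,0.002,0.1]
    - [0,0.017,0.13,0,0,0.002,0.1]
    - [0,0.017,0.13,0,0,0.002,0.1]

```text
time_s: 8.1
tool_pos: [0.5282, -0.1184, 0.0438]
tool_rot: [180.0, 0.0, -8.8]
force: [-0.5, -0.8, -0.6]
grip_width: 0.0256
grasp_force: 15.0
```

Run:
```python
from h import *
o=env.get_obs(); print(o["tool_pos"],o["tool_rot"],o["force"])
crop("scene",320,205,400,305,6,"s4")
```

```text
[ 0.52817094 -0.11835276  0.04376768] [ 1.79998987e+02  3.92491015e-02 -8.80042625e+00] [-0.49930123 -0.82627573 -0.64530021]
```

View pics/s4.png

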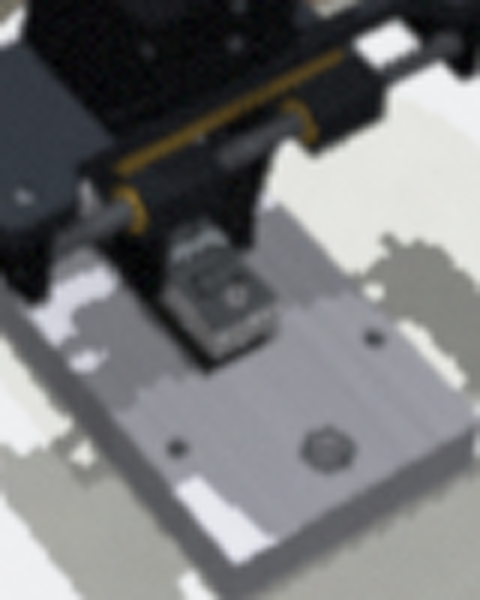

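Run:
```python
from h import *
S=lambda p:(np.array(p)+.5)/6-.5+[320,205]
o=env.get_obs(); print(o["tool_pos"],o["tool_rot"])
y=np.radians(-8.6);X=np.array([np.cos(y),np.sin(y),0]);Y=np.array([-np.sin(y),np.cos(y),0])
c=ray("scene",S([(211,358),(273,325)]),.0363);q=ray("scene",S([(208,371),(275,338)]),.034)
for a in(c,q): print((a@X).round(4),(a@Y).round(4))
t=ray("scene",S([(205,323),(278,294)]),.0523); print("top edge",(t@X).round(4),(t@Y).round(4))
```

```text
[ 0.52832837 -0.11838208  0.04394609] [ 1.79994311e+02  1.65786733e-02 -8.79887401e+00]
[0.5041 0.5037] [-0.0232 -0.0484]
[0.5017 0.5003] [-0.0203 -0.0468]
top edge [0.5075 0.5038] [-0.022  -0.0489]
```

Call:
apply_moves:
  moves:
    - [-0.0025,-0.008,0,0,0,0,0.1]
    - [-0.0025,-0.008,0.01,0,0,-0.002,0.1]
    - [-0.0025,-0.008,0.02,0,0,-0.002,0.1]
    - [-0.0025,-0.008,0.026,0,0,-0.002,0.1]
    - [-0.0025,-0.008,0.026,0,0,-0.002,0.1]

```text
time_s: 8.65
tool_pos: [0.5279, -0.1168, 0.0384]
tool_rot: [180.0, 0.0, -8.6]
force: [-0.0, 0.2, -0.2]
grip_width: 0.0256
grasp_force: 15.0
```

Call:
apply_moves:
  moves:
    - [0,0,0.005,0,0,0,0.1]
    - [0,0,0.01,0,0,0,0.1]
    - [0,0,0.01,0,0,0,0.1]

```text
time_s: 8.95
tool_pos: [0.5281, -0.1168, 0.0367]
tool_rot: [180.0, 0.0, -8.6]
force: [0.4, -0.2, 0.6]
grip_width: 0.0257
grasp_force: 15.0
```

Call:
apply_moves:
  moves:
    - [0,0,0,0,0,0,0.35]
    - [0,0,0,0,0,0,0.5]
    - [0,0,0,0,0,0,0.6]
    - [0,0,0,0,0,0,0.6]
    - [0,0,0,0,0,0,0.6]
    - [0,0,-0.1,0,0,0,0.6]
    - [-0.1,0,-0.3,0,0,0,0.6]
    - [-0.4,0,-0.6,0,0,0,0.6]
    - [-0.8,0,-0.9,0,0,0,0.3]
    - [-0.9,0,-1,0,0,0,0]
    - [-0.9,0,-1,0,0,0,0]
    - [-0.9,0,-1,0,0,0,0]
    - [-0.9,0,-1,0,0,0,0]

```text
time_s: 10.25
tool_pos: [0.3525, -0.0925, 0.2365]
tool_rot: [180.0, 0.2, -9.0]
force: [0.2, -0.1, 0.6]
grip_width: 0.0203
grasp_force: 0.0
```

Run:
```python
from h import *
crop("scene",295,125,420,305,3.3,"s5"); a=cv2.imread("pics/s5.png")
crop("top",305,180,375,295,5,"t5"); b=cv2.imread("pics/t5.png")
h=max(a.shape[0],b.shape[0]);f=np.zeros((h,a.shape[1]+b.shape[1],3),np.uint8); f[:a.shape[0],:a.shape[1]]=a; f[:b.shape[0],a.shape[1]:]=b
cv2.imwrite("pics/m5.png",f); print(f.shape,a.shape,env.get_obs()["tool_pos"])
```

```text
(594, 762, 3) (594, 412, 3) [ 0.35372457 -0.08856604  0.23637723]
```

View pics/m5.png

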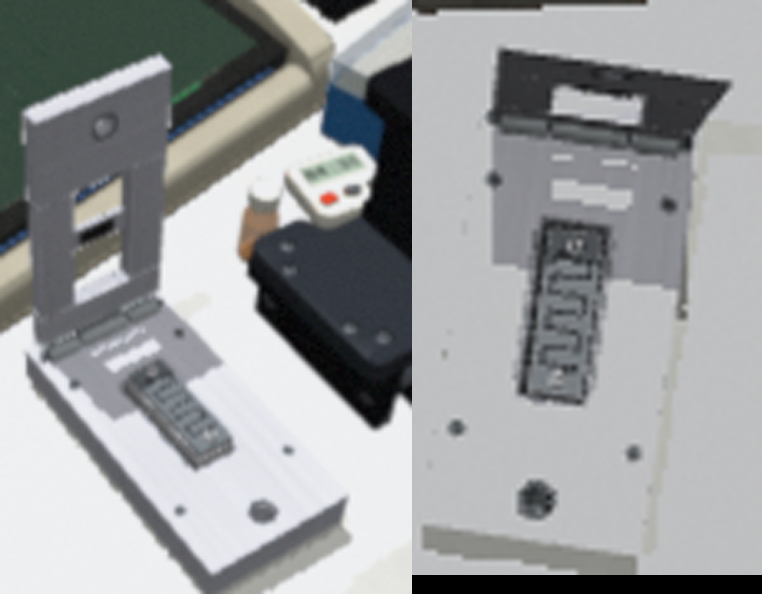

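The cartridge lies in the pocket, with the hole at t5 (537,499). Next I work out the lid angle and the clearance behind it.

Run:
```python
from h import *
y=np.radians(-8.6);X=np.array([np.cos(y),np.sin(y),0]);Y=np.array([-np.sin(y),np.cos(y),0]);J=np.array([.528,-.1165,0])
S=lambda p:(np.array(p)+.5)/3.3-.5+[295,125]; T=lambda p:(np.array(p)+.5)/5-.5+[305,180]
for th in(1.5,1.57,1.7,1.85):
    P=[J+X*(.086-.19*np.cos(th)+o*np.sin(th))+Y*s+np.array([0,0,.034+.19*np.sin(th)+o*np.cos(th)]) for s in(.045,-.045) for o in (0,.012)]
    print(th,"scene",proj("scene",P).round(1).tolist(),"top",proj("top",P).round(1).tolist())
print("seen scene",S([(33,125),(24,113),(170,72),(165,56)]).round(1).tolist(),"top edge",T([(88,48),(318,82)]).round(1).tolist())
m=ray("scene",[(287,229),(396,152)],0); print("machine front scene z0",m.round(3), (m-J)@X)
for z in(0,.04,.08): m=ray("top",[(302,181),(480,178)],z); print(z,m.round(3).tolist(),((m-J)@X).round(3))
```

```text
1.5 scene [[309.7, 166.4], [306.0, 162.3], [351.4, 148.4], [347.6, 144.5]] top [[320.9, 196.8], [321.7, 190.5], [367.7, 203.2], [368.6, 196.9]]
1.57 scene [[305.6, 162.0], [301.9, 158.3], [347.1, 144.3], [343.3, 140.9]] top [[321.8, 189.9], [322.7, 183.7], [368.6, 196.3], [369.4, 190.1]]
1.7 scene [[298.2, 155.2], [294.7, 152.3], [339.3, 138.0], [335.6, 135.4]] top [[323.5, 177.3], [324.3, 171.4], [370.2, 183.7], [370.9, 177.7]]
1.85 scene [[290.2, 149.4], [287.0, 147.5], [330.7, 132.9], [327.3, 131.2]] top [[325.4, 163.6], [326.2, 158.1], [371.7, 169.9], [372.3, 164.3]]
seen scene [[304.7, 162.5], [301.9, 158.9], [346.2, 146.5], [344.7, 141.6]] top edge [[322.2, 189.2], [368.2, 196.0]]
machine front scene z0 [[ 0.681 -0.078  0.   ]
 [ 0.696 -0.456  0.   ]] [0.14524855 0.2169094 ]
0 [[0.674, -0.043, 0.0], [0.675, -0.459, 0.0]] [0.133 0.197]
0.04 [[0.667, -0.044, 0.04], [0.669, -0.446, 0.04]] [0.127 0.188]
0.08 [[0.661, -0.045, 0.08], [0.662, -0.434, 0.08]] [0.121 0.18 ]
```

Run:
```python
from h import *
y=np.radians(-8.6);X=np.array([np.cos(y),np.sin(y),0]);Y=np.array([-np.sin(y),np.cos(y),0]);J=np.array([.528,-.1165,0])
W=lambda a,z:J+a*X+np.array([0,0,z])
p=mv([.46,-.105,.285],[180,0,-8.6]); p=mv(W(.132,.285),[180,0,-8.6],p); p=mv(W(.132,.18),[180,0,-8.6],p)
print(p)
for k,ths in enumerate([np.linspace(1.55,.8,10),np.linspace(.7,.07,10)]):
    print("arc")
    for t in ths:
        q=mv(W(.086-.146*np.cos(t)+.012*np.sin(t)+.0095,.034+.146*np.sin(t)+.012*np.cos(t)),[180,0,-8.6],p)
    p=q
```

```text
[0.537, 0.004, -0.244, -0.001, 0.001, 0.003]
[1.005, 0.006, 0.0, 0.0, 0.0, 0.0]
[0.0, -0.0, 0.525, 0.0, 0.0, 0.0]
(array([ 0.65851584, -0.13623867,  0.18      ]), [180, 0, -8.6])
arc
[-0.138, 0.0, -0.001, 0.0, 0.0, 0.0]
[-0.199, 0.0, -0.002, 0.0, 0.0, 0.0]
[-0.26, 0.0, 0.002, 0.0, 0.0, 0.0]
[-0.32, -0.0, 0.011, 0.0, 0.0, 0.0]
[-0.379, 0.0, 0.024, 0.0, 0.0, 0.0]
[-0.437, 0.0, 0.043, 0.0, 0.0, 0.0]
[-0.494, 0.0, 0.067, 0.0, 0.0, 0.0]
[-0.548, 0.0, 0.095, 0.0, 0.0, 0.0]
[-0.599, 0.0, 0.128, 0.0, 0.0, 0.0]
[-0.648, 0.0, 0.165, 0.0, 0.0, 0.0]
arc
[-0.054, -0.0, 0.049, 0.0, 0.0, 0.0]
[-0.089, -0.0, 0.087, 0.0, 0.0, 0.0]
[-0.121, -0.0, 0.127, 0.0, 0.0, 0.0]
[-0.15, -0.0, 0.169, 0.0, 0.0, 0.0]
[-0.177, -0.0, 0.213, 0.0, 0.0, 0.0]
[-0.2, -0.0, 0.259, 0.0, 0.0, 0.0]
[-0.219, -0.0, 0.306, 0.0, 0.0, 0.0]
[-0.236, -0.0, 0.355, 0.0, 0.0, 0.0]
[-0.249, -0.0, 0.404, 0.0, 0.0, 0.0]
[-0.258, -0.0, 0.455, 0.0, 0.0, 0.0]
```

Call:
apply_moves:
  moves:
    - [0.1,0,-0.15,0,0,0,0]
    - [0.3,0.004,-0.244,0,0,0.003,0]
    - [0.537,0.004,-0.244,0,0,0.003,0]
    - [0.537,0.004,-0.244,0,0,0.003,0]
    - [0.537,0.004,-0.244,0,0,0.003,0]

```text
time_s: 10.85
tool_pos: [0.4593, -0.1075, 0.2833]
tool_rot: [-179.9, 0.3, -8.9]
force: [-0.5, 1.1, 0.1]
grip_width: 0.0003
grasp_force: 0.0
```

Call:
apply_moves:
  moves:
    - [0.2,0.006,0,0,0,0,0]
    - [0.4,0.006,0,0,0,0,0]
    - [0.6,0.006,0,0,0,0,0]
    - [0.8,0.006,0,0,0,0,0]
    - [1,0.006,0,0,0,0,0]
    - [1,0.006,0,0,0,0,0]
    - [1,0.006,0,0,0,0,0]

```text
time_s: 11.55
tool_pos: [0.6558, -0.1398, 0.2835]
tool_rot: [-179.9, 0.3, -8.9]
force: [-0.3, 1.1, 0.3]
grip_width: 0.0008
grasp_force: 0.0
```

Call:
apply_moves:
  moves:
    - [0,0,0.15,0,0,0,0]
    - [0,0,0.35,0,0,0,0]
    - [0,0,0.525,0,0,0,0]
    - [0,0,0.525,0,0,0,0]
    - [0,0,0.525,0,0,0,0]

```text
time_s: 12.05
tool_pos: [0.6556, -0.1398, 0.181]
tool_rot: [-180.0, 0.1, -8.9]
force: [0.5, -0.2, 0.4]
grip_width: 0.001
grasp_force: 0.0
```

Call:
apply_moves:
  moves:
    - [-0.07,0,0,0,0,0,0]
    - [-0.125,0,0,0,0,0,0]
    - [-0.185,0,0,0,0,0,0]
    - [-0.246,0,0.005,0,0,0,0]
    - [-0.306,0,0.015,0,0,0,0]
    - [-0.365,0,0.028,0,0,0,0]
    - [-0.423,0,0.047,0,0,0,0]
    - [-0.48,0,0.071,0,0,0,0]
    - [-0.534,0,0.1,0,0,0,0]
    - [-0.585,0,0.133,0,0,0,0]
    - [-0.634,0,0.17,0,0,0,0]

```text
time_s: 13.15
tool_pos: [0.5322, -0.1201, 0.1485]
tool_rot: [180.0, -0.2, -8.9]
force: [-1.2, 1.0, 1.4]
grip_width: 0.0006
grasp_force: 0.5
```

Call:
apply_moves:
  moves:
    - [-0.054,0,0.049,0,0,0,0]
    - [-0.089,0,0.087,0,0,0,0]
    - [-0.121,0,0.127,0,0,0,0]
    - [-0.15,0,0.169,0,0,0,0]
    - [-0.177,0,0.213,0,0,0,0]
    - [-0.2,0,0.259,0,0,0,0]
    - [-0.219,0,0.306,0,0,0,0]
    - [-0.236,0,0.355,0,0,0,0]
    - [-0.249,0,0.404,0,0,0,0]
    - [-0.254,0,0.43,0,0,0,0]
    - [-0.258,0,0.45,0,0,0,0]
    - [-0.258,0,0.45,0,0,0,0]

```text
time_s: 14.35
tool_pos: [0.4798, -0.1118, 0.0551]
tool_rot: [-180.0, 0.2, -8.9]
force: [0.1, -0.3, 0.2]
grip_width: -0.0
grasp_force: 0.0
```

Run:
```python
from h import *
p=mv([.48,-.14,.17],[180,0,0]); p=mv([.5151,-.3357,.17],[180,0,7],p);
```

```text
[0.021, 0.139, -0.574, -0.0, 0.002, -0.103]
[0.176, 0.978, 0.0, 0.0, 0.0, -0.081]
```

Call:
apply_moves:
  moves:
    - [0,0,-0.15,0,0,0,0]
    - [0.01,0.05,-0.35,0,0,-0.05,0.3]
    - [0.021,0.139,-0.574,0,0,-0.103,0.6]
    - [0.021,0.139,-0.574,0,0,-0.103,0.6]
    - [0.021,0.139,-0.574,0,0,-0.103,0.6]

```text
time_s: 14.85
tool_pos: [0.4812, -0.1408, 0.172]
tool_rot: [180.0, -0.0, -0.1]
force: [-0.1, 0.1, -0.9]
grip_width: 0.0246
grasp_force: 0.0
```

Call:
apply_moves:
  moves:
    - [0.04,0.2,0,0,0,-0.02,0.6]
    - [0.07,0.4,0,0,0,-0.04,0.6]
    - [0.1,0.6,0,0,0,-0.06,0.6]
    - [0.14,0.8,0,0,0,-0.081,0.6]
    - [0.176,0.978,0,0,0,-0.081,0.6]
    - [0.176,0.978,0,0,0,-0.081,0.6]
    - [0.176,0.978,0,0,0,-0.081,0.6]
    - [0.176,0.978,0,0,0,-0.081,0.6]

```text
time_s: 15.65
tool_pos: [0.5152, -0.3336, 0.169]
tool_rot: [-179.8, 0.2, 7.0]
force: [-0.3, 0.7, -0.2]
grip_width: 0.0521
grasp_force: 0.0
```

Run:
```python
from h import *
o=env.get_obs();print(o["tool_pos"],o["tool_rot"],o["grip_width"])
mv([.5151,-.3557,.051],[180,0,7])
crop("scene",285,130,485,305,3.3,"s6")
```

```text
[ 0.51515674 -0.33358148  0.16901964] [-179.82920423    0.2190555     7.02757752] 0.05211261214537622
[-0.012, 0.111, 0.59, -0.002, 0.003, 0.0]
```

View pics/s6.png

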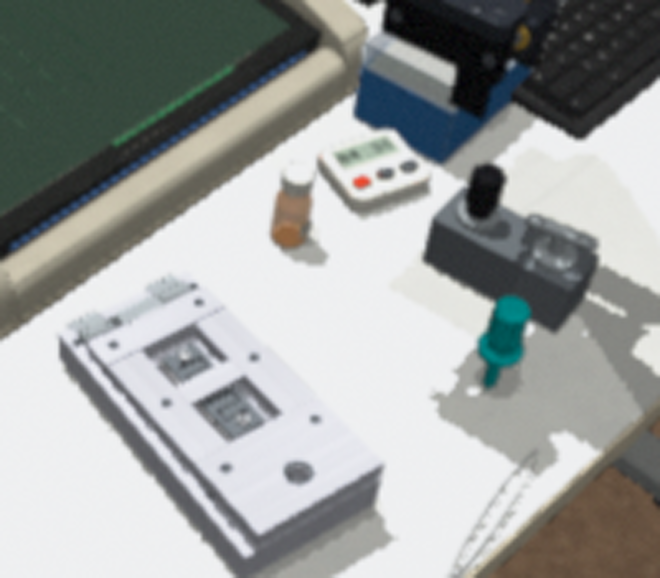

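The lid is folded onto the cartridge, with the upper hole at s6 (298,472). The knob is still in the stand at (486,190). Going down on the knob.

Call:
apply_moves:
  moves:
    - [-0.012,0.111,0,0,0,0,0.6]
    - [-0.012,0.111,0.2,0,0,0,0.6]
    - [-0.012,0.111,0.4,0,0,0,0.6]
    - [-0.012,0.111,0.5,0,0,0,0.6]
    - [-0.012,0.111,0.55,0,0,0,0.6]
    - [-0.012,0.111,0.59,0,0,0,0.6]
    - [-0.012,0.111,0.59,0,0,0,0.6]
    - [-0.012,0.111,0.59,0,0,0,0.6]
  grip_force: 30

```text
time_s: 16.5
tool_pos: [0.5161, -0.3582, 0.0536]
tool_rot: [180.0, 0.0, 6.9]
force: [-0.1, -0.1, -0.7]
grip_width: 0.052
grasp_force: 0.0
```

Call:
apply_moves:
  moves:
    - [0,0,0.008,0,0,0,0.4]
    - [0,0,0.008,0,0,0,0.2]
    - [0,0,0.008,0,0,0,0.05]
    - [0,0,0.008,0,0,0,0.05]
    - [0,0,0.008,0,0,0,0.05]
    - [0,0,0.008,0,0,0,0.05]
    - [0,0,0.008,0,0,0,0.05]
    - [0,0,0.008,0,0,0,0.05]
    - [0,0,0.008,0,0,0,0.05]
  grip_force: 30

```text
time_s: 17.4
tool_pos: [0.5152, -0.3578, 0.0507]
tool_rot: [-179.9, 0.1, 6.9]
force: [-0.4, 2.3, 2.4]
grip_width: 0.0208
grasp_force: 30.0
```

Call:
apply_moves:
  moves:
    - [0,0,-0.05,0,0,0,0.05]
    - [0,0,-0.15,0,0,0,0.05]
    - [0,0,-0.3,0,0,0,0.05]
    - [0,0,-0.5,0,0,0,0.05]
    - [0,0,-0.5,0,0,0,0.05]
    - [0,0,-0.5,0,0,0,0.05]

```text
time_s: 18.0
tool_pos: [0.516, -0.3587, 0.1523]
tool_rot: [179.9, 0.0, 6.9]
force: [-0.4, -0.5, -1.5]
grip_width: 0.0208
grasp_force: 30.0
```

Run:
```python
from h import *
o=env.get_obs();print(o["tool_pos"],o["tool_rot"],o["grip_width"],o["force"])
p=mv([.48,-.23,.15],[180,0,0]);mv([.447,-.1045,.12],[180,0,-8.6],p)
```

```text
[ 0.51600932 -0.35872274  0.15232188] [1.79915769e+02 1.85470437e-02 6.90720333e+00] 0.02075035267197001 [-0.4394182  -0.47254912 -1.49601648]
[-0.101, -0.661, 0.011, 0.001, 0.0, 0.08]
[-0.165, -0.628, 0.15, 0.0, -0.0, 0.1]
```

Call:
apply_moves:
  moves:
    - [-0.02,-0.15,0,0,0,0.02,0.05]
    - [-0.04,-0.3,0,0,0,0.04,0.05]
    - [-0.07,-0.5,0,0,0,0.06,0.05]
    - [-0.101,-0.661,0.01,0,0,0.08,0.05]
    - [-0.101,-0.661,0.01,0,0,0.08,0.05]
    - [-0.101,-0.661,0.01,0,0,0.08,0.05]

```text
time_s: 18.6
tool_pos: [0.4787, -0.2286, 0.1478]
tool_rot: [-180.0, 0.2, 0.1]
force: [1.0, -0.0, -0.9]
grip_width: 0.0211
grasp_force: 30.0
```

Call:
apply_moves:
  moves:
    - [-0.04,-0.15,0,0,0,0.02,0.05]
    - [-0.08,-0.3,0,0,0,0.04,0.05]
    - [-0.12,-0.45,0.05,0,0,0.07,0.05]
    - [-0.165,-0.628,0.15,0,0,0.1,0.05]
    - [-0.165,-0.628,0.15,0,0,0.1,0.05]
    - [-0.165,-0.628,0.15,0,0,0.1,0.05]
    - [-0.165,-0.628,0.15,0,0,0.1,0.05]
    - [-0.165,-0.628,0.15,0,0,0.1,0.05]

```text
time_s: 19.4
tool_pos: [0.4469, -0.1053, 0.1193]
tool_rot: [180.0, 0.1, -8.7]
force: [0.3, -0.9, -1.1]
grip_width: 0.0211
grasp_force: 30.0
```

Run:
```python
from h import *
o=env.get_obs();print(o["tool_pos"],o["tool_rot"],o["grip_width"],o["force"])
crop("scene",330,205,430,305,5.8,"s7")
```

```text
[ 0.44685534 -0.10525014  0.11928451] [ 1.79989999e+02  1.01573617e-01 -8.68434318e+00] 0.021052411522954177 [ 0.32919099 -0.92608309 -1.14200495]
```

View pics/s7.png

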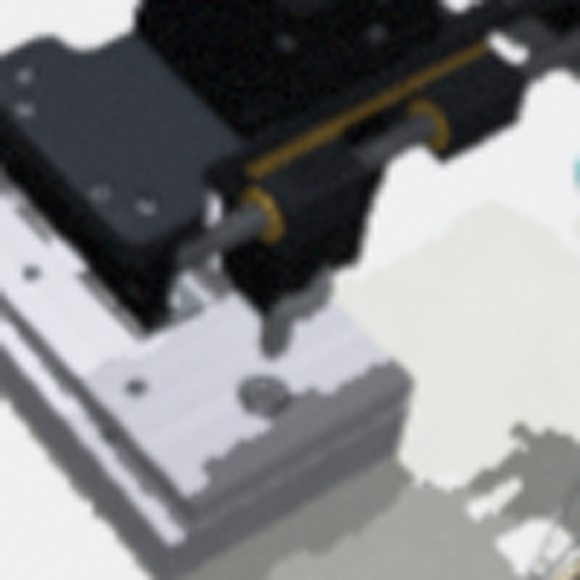

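The pin tip is at s7 (271,352), just above the upper hole at (263,396).

Run:
```python
from h import *
S=lambda p:(np.array(p)+.5)/5.8-.5+[330,205]
o=env.get_obs();p=o["tool_pos"];print(p)
t=ray("scene",S((271,352)),p[2]-.0447)[0];h=ray("scene",S((263,396)),.056)[0];b=ray("scene",S((281,322)),p[2]-.0447+.018)[0]
print("tip",t,"hole",h,"shank18",b,"hole-tip",h-t)
```

```text
[ 0.44674716 -0.1049879   0.11923241]
tip [ 0.44793568 -0.10415924  0.07453241] hole [ 0.44571143 -0.10070268  0.056     ] shank18 [ 0.44590725 -0.10392867  0.09253241] hole-tip [-0.00222425  0.00345656 -0.01853241]
```

Run:
```python
from h import *
low=np.array([374.3,279.5])
P=ray("scene",low,.034)[0]; print("low",P)
for z in(.046,.05,.054,.058,.062): print(z,proj("scene",[P[0],P[1],z]).round(1).tolist())
S=lambda p:(np.array(p)+.5)/5.8-.5+[330,205]
o=env.get_obs();p=o["tool_pos"]
for c in("scene",):
    viewer.read_camera(c)
    for d in masks_of(c,"long_pin")[:3]:
        m=d["pixels"]; r,q=np.nonzero(m); print(d["conf"],m.sum(),d["location"],"lowest",r.max(),q[r==r.max()])
    for t in("upper_bush","lower_bush","knob"): print(t,[(d["conf"],np.round(d["location"],1)) for d in boxes_of(c,t)][:2])
print("tip px",S((271,352)),"hole px",S((263,396)))
for dz in (0,): 
    for z in(.0746,.0926): print(z,proj("scene",[p[0],p[1],z]))
# grey profile: dark shank columns by row near tip
im=cv2.cvtColor(viewer.read_camera("scene"),cv2.COLOR_RGB2GRAY)
print(im[252:280,366:388])
```

```text
low [ 0.44516537 -0.10150493  0.034     ]
0.046 [[374.9, 275.9]]
0.05 [[375.1, 274.7]]
0.054 [[375.3, 273.4]]
0.058 [[375.5, 272.2]]
0.062 [[375.8, 270.9]]
0.83 228 [439.8, 232.3] lowest 246 [433 434]
0.5 135 [383.5, 258.3] lowest 266 [376 377 378]
upper_bush [(0.9, array([356.5, 266.9])), (0.37, array([170.1, 336.6]))]
lower_bush [(0.94, array([356.7, 266.9]))]
knob [(0.63, array([439.5, 232.9])), (0.55, array([378.9, 257.8]))]
tip px [376.31034483 265.27586207] hole px [374.93103448 272.86206897]
0.0746 [[377.08924031 265.39355817]]
0.0926 [[378.0956525  259.49696254]]
[[ 85  63  30   8  11   2   5  10   6  11   9  13  17  14  17  14  16  20
   40  65  86 123]
 [ 97  85  59  20  13   6  10   7  10  12  12  18  13  15  11  12  18  43
   71  89 118 178]
 [111  98  84  54  31  10   7  11  10   7   9   8  17  13  11  18  30  65
   94 102 129 187]
 [147 118 109 112  92  34  11  14   8  10  15  12  17  23  24  34  57  82
  101 103 132 191]
 [174 150 153 170 154  86  33  10  13   8  12  18  38  56  65  73  85  98
  100 108 147 202]
 [184 187 189 202 189 146  85  33  12  12  19  41  69  89
[... 1382 characters left out ...]
1 109 114 130 169 178 179 179
  180 189 206 188]
 [208 208 211 210 187 125  94 100 102  99  97 100 104  91 111 125 127 129
  133 154 178 165]
 [209 210 212 211 199 154 100  97 108 108 100  90  82  86 110 119 121 122
  122 124 128 124]
 [211 211 210 209 205 181 129 110 117 111 100  85  87 104 119 120 122 121
  119 121 120 120]
 [210 209 209 208 205 197 175 158 148 121  98  97 109 119 121 120 120 119
  120 117 118 118]
 [210 207 208 207 207 205 204 200 185 142 116 117 120 122 120 119 120 119
  119 118 117 114]
 [206 206 206 207 206 207 206 203 191 155 123 120 120 118 119 118 118 119
  120 116 112 105]
 [205 204 206 204 204 206 203 197 179 161 126 119 118 117 117 119 118 117
  113 112 106 100]]
```

Call:
apply_moves:
  moves:
    - [-0.006,-0.006,0.03,0,0,0,0.05]
    - [-0.006,-0.006,0.06,0,0,0,0.05]
    - [-0.006,-0.006,0.075,0,0,0,0.05]
    - [-0.006,-0.006,0.075,0,0,0,0.05]
    - [-0.006,-0.006,0.075,0,0,0,0.05]

```text
time_s: 20.25
tool_pos: [0.4451, -0.1022, 0.1037]
tool_rot: [-180.0, 0.2, -8.5]
force: [-0.9, -1.0, -0.1]
grip_width: 0.0209
grasp_force: 30.0
```

Run:
```python
from h import *
o=env.get_obs();p=o["tool_pos"];print(p,o["force"])
print(proj("scene",[p[0],p[1],p[2]-.0447]),proj("scene",[.44516537,-.10150493,p[2]-.0447]))
im=cv2.cvtColor(viewer.read_camera("scene"),cv2.COLOR_RGB2GRAY)
print("\n".join(str(256+i)+" "+" ".join(f"{v:3d}" for v in r) for i,r in enumerate(im[256:280,366:386])))
```

```text
[ 0.44510678 -0.10222007  0.10374949] [-0.87039393 -1.03484888 -0.12269929]
[[375.87980459 271.66257549]] [[375.59633869 271.85292183]]
256  52  32  18   8   4   7  10   6   8  19  18  24  18  17  14  14  12  14  18  14
257  79  28   6  12  12   8   8  10  11   9  16  17  22  14  18  13  17  20  32  37
258 135  54   5  11   9  12   4  11  10   8   9  15  18  18  16  15  21  38  63  77
259 179 103  43  13  11   8  12   9   7   9  16  16  14  16  15  19  43  73  89 111
260 195 158 101  42  13  10  10   8  10  15  14  20  16   7  16  36  67  95 102 127
261 207 195 162 101  36  14   9  12   5  15  15  20  20  24  32  57  84  97 105 140
262 210 209 196 157  82  31  14  11  12  12  27  39  52  58  71  86  97  99 108 152
263 210 209 207 190 141  80  31   9  10  21  38  71  86  89  99 102 101 101 120 167
264 209 210 209 206 190 143  79  30  17  28  61  89  99  99 100 101 102 109 147 195
265 208 208 208 209 206 190 143  79  32  48  74  91  95  98  97 102 117 149 185 210
266 210 208 209 210 210 208 190 140  72  66  81  82  89 107 123 142 169 194 209 211
267 207 209 209 209 210 209 205 174  95 
[... 351 characters left out ...]
 143 175 187 198 192 200 184
272 206 205 207 207 185 122 103 104  92  80  81  86  88  90 121 147 163 152 173 162
273 207 208 210 210 188 125  94  98  96  86  85  87  83  77 101 120 124 124 128 128
274 210 211 212 210 198 155  99  99 107 104  99  88  78  86 110 119 121 122 122 121
275 213 212 212 208 205 182 127  99 103 103  97  85  86 102 118 122 121 121 120 120
276 211 209 209 207 207 196 165 117  96  90  93  97 107 120 122 121 120 119 119 120
277 208 208 206 205 207 203 188 150 117 107 111 117 121 121 120 120 119 118 120 119
278 205 206 207 206 205 195 175 157 124 118 121 120 120 120 120 117 118 118 118 118
279 206 205 204 202 192 165 133 124 121 120 120 120 119 119 118 119 117 116 116 110
```

Call:
apply_moves:
  moves:
    - [0,0,0.015,0,0,0,0.05]
    - [0,0,0.03,0,0,0,0.05]
    - [0,0,0.045,0,0,0,0.05]
    - [0,0,0.045,0,0,0,0.05]

```text
time_s: 20.7
tool_pos: [0.4448, -0.1022, 0.0944]
tool_rot: [-180.0, 0.2, -8.5]
force: [0.8, 0.1, -1.3]
grip_width: 0.0206
grasp_force: 30.0
```

Call:
apply_moves:
  moves:
    - [0,0,0.02,0,0,0,0.05]
    - [0,0,0.04,0,0,0,0.05]
    - [0,0,0.06,0,0,0,0.05]
    - [0,0,0.06,0,0,0,0.05]

```text
time_s: 21.1
tool_pos: [0.4447, -0.1022, 0.0822]
tool_rot: [-180.0, 0.2, -8.5]
force: [-0.8, 0.1, -0.6]
grip_width: 0.021
grasp_force: 30.0
```

Call:
apply_moves:
  moves:
    - [0,0,0.015,0,0,0,0.05]
    - [0,0,0.03,0,0,0,0.05]
    - [0,0,0.045,0,0,0,0.05]
    - [0,0,0.06,0,0,0,0.05]
    - [0,0,0.06,0,0,0,0.05]

```text
time_s: 21.6
tool_pos: [0.4448, -0.1022, 0.0704]
tool_rot: [-180.0, 0.2, -8.5]
force: [0.3, 0.4, -0.7]
grip_width: 0.021
grasp_force: 30.0
```

Call:
apply_moves:
  moves:
    - [0,0,0.02,0,0,0,0.05]
    - [0,0,0.04,0,0,0,0.05]
    - [0,0,0.055,0,0,0,0.05]
    - [0,0,0.065,0,0,0,0.05]
    - [0,0,0.065,0,0,0,0.05]
  grip_force: 50

```text
time_s: 22.1
tool_pos: [0.4448, -0.1022, 0.0576]
tool_rot: [-180.0, 0.2, -8.5]
force: [-0.6, 0.3, 0.8]
grip_width: 0.0206
grasp_force: 50.0
```

Call:
apply_moves:
  moves:
    - [0,0,0.008,0,0,0,0.05]
    - [0,0,0.015,0,0,0,0.05]
    - [0,0,0.015,0,0,0,0.05]

```text
time_s: 22.4
tool_pos: [0.4448, -0.1022, 0.0548]
tool_rot: [-180.0, 0.2, -8.5]
force: [-1.4, 1.3, 2.4]
grip_width: 0.0207
grasp_force: 50.0
```

Call:
apply_moves:
  moves:
    - [0,0,0.008,0,0,0,0.05]
    - [0,0,0.015,0,0,0,0.05]
    - [0,0,0.015,0,0,0,0.05]

```text
time_s: 22.7
tool_pos: [0.4451, -0.1022, 0.0544]
tool_rot: [180.0, 0.2, -8.6]
force: [-9.0, 2.7, 23.7]
grip_width: 0.0206
grasp_force: 50.0
```

Call:
apply_moves:
  moves:
    - [-0.003,0,0,0,0,0,0.05]
    - [-0.003,0,0,0,0,0,0.05]
    - [-0.003,0,0,0,0,0,0.05]
    - [-0.003,0,0,0,0,0,0.05]
    - [-0.003,0,0,0,0,0,0.05]

```text
time_s: 23.2
tool_pos: [0.445, -0.1022, 0.0544]
tool_rot: [180.0, 0.1, -8.6]
force: [-8.6, 2.5, 22.3]
grip_width: 0.0201
grasp_force: 50.0
```

Run:
```python
from h import *
for i in range(3):
    viewer.read_camera("scene"); o=env.get_obs(); print(o["tool_pos"].round(4),o["force"].round(1),o["grasp_force"],o["grip_width"],np.abs(o["joint_velocities"]).max())
```

```text
[ 0.445  -0.1022  0.0544] [-8.9  1.8 21.9] 50.00621065730229 0.020624087710053612 0.11821268471643694
[ 0.445  -0.1022  0.0544] [-8.3  2.4 21.8] 50.00624909531325 0.02039606962503576 0.14098596376701444
[ 0.445  -0.1022  0.0544] [-8.2  1.9 22.1] 50.006209805142134 0.020537102441739452 0.14039853386240972
```

```bash
python3 -c "
from cell import env
print(env.sign_off())"
```

```text
the job is handed in; nothing more can be done
None
```

The job is handed in, but no verdict came back: the cartridge is in the pocket, and the long pin is through both halves, gripped at 50 N and pressed down with about 22 N. The push met a hard stop with the collar within about 0.5 mm of its shut height; I judged the jig shut from force and height, not from a final picture.

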